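# Feel the gap of a plate cell with a taper gauge

## Robot

A 6-joint arm with a two-finger parallel gripper is mounted at the origin on a cart in front of the work surface, level with it; the furniture and walls round the work are solid. World frame = base frame: x ahead of the robot, y to its left, z up, the work surface at z = 0. Lengths are in m, angles in degrees, forces in N, time in s.
With the tool pointing down it reaches from about 0.4 to 0.825 m from the base axis. Payload 7 kg.
Tool frame: the origin (TCP) lies at the very end of the fingers, on their centre line; the grasp point (between the pads) lies 19 mm behind it (ctrl.grasp_offset is the distance from the TCP to the grasp point, in m); z points along the fingers, y is the line along which they close (so a half turn about z gives the same grasp; the last joint's range is limited). The gripper opens to 88 mm and grips with 3 to 60 N. Pads are 19 mm wide; open, the fingers measure 130 mm over their backs; the gripper's body (78 mm by 193 mm) begins 47 mm behind the grasp point.
Start: joints at [83.428, 20.546, 0.682, 0, -70.136, -16.507], TCP at [0.265, 0.621, 0.227] pointing down, gripper open.
Joint ranges: [-176.03, 176.03], [-82.01, 121.73], [-58.28, 71.71], [-173.87, 95.51], [-174.79, -0.11], [-173.66, 173.66]. Speed limits (degrees/s): [136.94, 136.94, 172.46, 180, 180, 180].

## Interface

Orientations are given as [roll, pitch, yaw] about the fixed x, y, z axes, in that order (R = Rz(yaw) Ry(pitch) Rx(roll)).
In Python, from plant import ctrl gives the robot as it stands. The module is installed in compiled form; this text tells all that it offers.
- The arm moves only by the tool jog_arm, never from a script. Its argument "plan" is a list that holds one entry, the list of rows, each a list of 7 numbers: the opening, from 0 (shut) to 1 (fully open), then the shift along the tool's x, y, z in m, then the turn, a rotation vector about the tool's x, y, z in degrees. A call has 1 to 20 rows; each row is the pose to reach, as a shift and turn from the pose commanded when the call began, along the tool's axes at that moment; what a row does not reach only later rows make up. A row lasts 1/8 s, in which the tool goes at most 62.5 mm and 10.7 degrees, less where a joint would pass 70% of its speed; a pose out of reach is approached as far as the arm can. A call with a gripper value outside its range is refused whole. The fingers move at their own pace and stop on an object; the grip force is fixed at half the most. Time passes only in rows, so rows that repeat a pose let the fingers close. It gives the time, the measured TCP pose, the force, the opening and the grip force at its end, in the units of the state.
- ctrl.get_obs(): the state, without advancing time (a new reading comes with each control period).
- ctrl.snapshot(name): name is "side" or "top" or "wrist"; returns a dict with "image" (400x640x3 uint8, red, green, blue), "vertical_fov" (degrees; the focal length in pixels is half the picture's height over the tangent of half this angle, whatever the lens; pixels are square), "cx", "cy" (the principal point, pixels), "R" (3x3) and "t" (3): a world point X has camera coordinates R X + t; the wrist camera has in their place "T_tool_cam" (4x4, takes a point from camera to tool coordinates, whose origin is the TCP and whose axes are the flange's). Camera axes: x right, y down, z forward; pixel columns grow to the right and rows downward; lengths in m; the calibration is good to about 2 mm. A picture is of the moment at which its call begins: read the wrist's pose just before it. There is no depth.
- ctrl.close_job(): hands the job in; it is judged then, once.
The state is a dict: "clock": time; "joint_pos": joint angles; "qvel": joint speeds; "tau": joint torques, N m; "tool_pos": TCP position; "orientation": TCP orientation; "force": force on the tool from outside, world axes, zero at the start; "moment": the same for the moment, N m; "opening": finger opening in m; "gripper_force": force on a finger pad.
Only numpy, scipy, OpenCV 4.12 (cv2) and the standard library are available. Lean on these libraries where they do the work, as an engineer would, in place of code of your own. Each camera call takes 0.05 s, during which the arm holds its last target. There are 200 camera calls.

## Task

Take the flat taper gauge out of its stand by its handle and lower it, upright and tip first, into the middle of the gap between the two upright plates of the cell until it drags snugly on both plates; push gently and do not wedge the jaw open. Finish while still holding the gauge there, at that depth, and leave the round pin gauge and the other things alone.

Things in the scene. Friction and masses are not known exactly. Their poses are not given: they have to be found in the camera images.
- gauge_handle (a point): Centre of the taper gauge's black handle, 12 mm thick in x, 26 mm wide in y, 48 mm high (24 mm above and below this point). Under it a 24 x 30 x 4 mm steel collar, underside 28 mm below this point, then the blade; its tip is 88 mm below this point. The gauge (about 0.12 kg) stands upright, z up, and is the same turned half round.
- gauge_tip (a point): The tip of the taper gauge's blade, middle of its lower end; same axes as the handle.
- gauge: The taper gauge as a whole; origin at the blade's tip. Steel wedge blade 60 mm long below the collar, 18 mm wide in y; its thickness in x shrinks evenly from 12 mm at the collar to 2 mm at the tip.
- stand: Fixed aluminium bridge-shaped stand, 64 mm in x, 124 mm in y, top at 70 mm; origin under its centre on the bench. Two slots 17 x 23 mm through its top, 30 mm either side of the centre along y; a gauge hangs in each by its collar, tip 10 mm over the bench, axes parallel to the stand's. Which gauge is in which slot varies.
- pin_gauge: The other gauge in the stand: a round 12 mm pin 60 mm long with the same collar and a round black handle 18 mm across and 34 mm high; origin at its lower end. A bystander.
- base: Plate cell: fixed dark steel base 150 mm in x, 84 mm in y; origin under its centre on the bench. On it a carriage floats easily along x (12 mm each way from the middle, under 1 N), so it centres itself on the gauge. It bears two upright aluminium plates parallel to y, 50 mm wide, tops 80 mm over the bench; the gap between them is along x.
- plate: The plate on the -x side of the gap, fixed to the carriage.
- jaw: The plate on the +x side of the gap: a jaw set stiffly on the carriage, which slips away (the gap widens) only when pressed with about 20 N. The gap is set anywhere from 5 to 9 mm. A downward push of 4 to 8 N on the gauge makes it snug.
- plate_edge (a point): On the fixed plate's inner face, middle of its width, 74 mm over the bench: the edge from which downwards the gap is narrowest. Above it the mouth flares for 6 mm, by 3.5 mm a side. Axes as the base.
- jaw_edge (a point): The same point on the jaw's inner face. The middle of the gap lies half-way between plate_edge and jaw_edge; the gauge touches both plates at this height once its thickness there equals the gap. The gap is 56 mm deep below it.
- dish: Shallow glass dish, 64 mm across, 12 mm high; origin under its centre. A bystander.
- small_beaker: Glass beaker, 58 mm across, 68 mm high; origin under its centre. A bystander.
- stopper: Black rubber stopper, 28 mm across, 31 mm high; origin under its centre. A bystander.
Mind the look-alikes: they are no part of the job. Leave any red or turquoise look-alike of the gauge alone.

How it is judged:
By the outcome, as a careful person would: the job done as asked, in the order asked, and still so for the second after the job is handed in, while the arm keeps its last pose, push and grip.
It also fails if it takes over 62 s, if anything falls off the work surface, if the arm or the gripper's body presses on something with over 40 N, if the wrist force passes 120 N, or if a joint passes its speed limit or range.

## Working session

There is one attempt and no reset: what is moved stays moved. The work goes in short steps, Python scripts to look and compute and a tool call to move; the robot and the scene stay as the last step left them, time stands still between calls to the robot, and variables do not carry over. Pictures are saved under pics/ and viewed, at most 11 in all, crops included, and the job is handed in when it is done.

Besides the shell and the picture viewer there is one more tool, called after "Request:" as name(argument=value, ...) on one line, values as JSON. jog_arm: Moves the arm, as the interface text tells. Its arguments: {"type":"object","properties":{"plan":{"type":"array","items":{"type":"array","items":{"type":"array","items":{"type":"number"}}}}},"required":["plan"]}

```bash
mkdir -p pics
cat > h.py <<'E'
from plant import ctrl
import numpy as np, cv2
from scipy.spatial.transform import Rotation as Ro
def cam(n):
    o=ctrl.get_obs(); s=ctrl.snapshot(n); f=200/np.tan(np.radians(s['vertical_fov'])/2)
    if n=='wrist':
        T=np.array(s['T_tool_cam']); Rt=Ro.from_euler('xyz',o['orientation'],degrees=True).as_matrix()
        Rc=Rt@T[:3,:3]; c=np.array(o['tool_pos'])+Rt@T[:3,3]
    else:
        R=np.array(s['R']); Rc=R.T; c=-R.T@np.array(s['t'])
    K=dict(f=f,cx=s['cx'],cy=s['cy'],Rc=Rc,c=c)
    return s['image'],K
def ray(K,u,v):
    d=K['Rc']@np.array([(u-K['cx'])/K['f'],(v-K['cy'])/K['f'],1]); return K['c'],d/np.linalg.norm(d)
def onz(K,u,v,z):
    c,d=ray(K,u,v); return c+d*(z-c[2])/d[2]
def two(K1,p1,K2,p2):
    c1,d1=ray(K1,*p1); c2,d2=ray(K2,*p2)
    A=np.stack([d1,-d2],1); s=np.linalg.lstsq(A,c2-c1,rcond=None)[0]
    a=c1+d1*s[0]; b=c2+d2*s[1]; return (a+b)/2, np.linalg.norm(a-b)
def proj(K,X):
    p=K['Rc'].T@(np.array(X)-K['c']); return K['f']*p[0]/p[2]+K['cx'],K['f']*p[1]/p[2]+K['cy']
def save(im,n): cv2.imwrite('pics/'+n,cv2.cvtColor(im,cv2.COLOR_RGB2BGR))
E
python3 - <<'E'
from h import *
ims=[]
for n in('side','top','wrist'):
    im,K=cam(n); save(im,n+'0.png'); ims.append(im); print(n,K['c'].round(3),K['f'],K['Rc'][:,2].round(2))
o=ctrl.get_obs();print(o['tool_pos'],o['orientation'],o['force'],o['clock'])
E
```

```text
side [ 0.175 -0.796  0.579] 430.3725335750911 [ 0.39  0.77 -0.51]
top [ 0.316 -0.059  1.624] 519.3197700262704 [ 0.17  0.01 -0.99]
wrist [0.335 0.592 0.385] 277.9747980610736 [-0.26  0.11 -0.96]
[0.26445398 0.62064641 0.2258475 ] [ 1.79928837e+02 -7.64573723e-03 -2.30805297e+01] [ 0.13714744  0.08378912 -0.42973577] 0.15
```

View pics/top0.png

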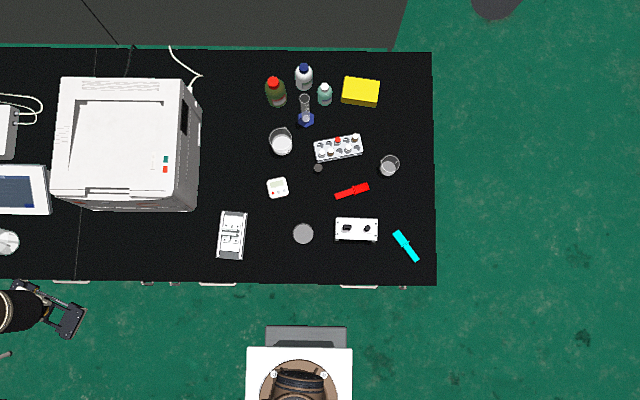

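View pics/side0.png

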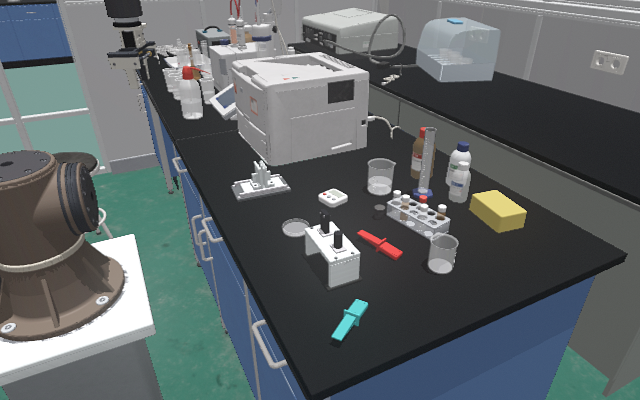

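The top view shows the stand at (357,229) with two black handles, and the cell at (231,236). What could be taken for the taper gauge: handle A (346,228), handle B (366,229), the red look-alike (352,190), the turquoise look-alike (406,245) and the black stopper (318,168). By the description it has to be A or B, whichever handle is rectangular. I'll check that in a close crop.

Run:
```python
from h import *
t,_=cam('top'); s,_=cam('side')
r=lambda a,w,h:cv2.resize(a,(w,h),interpolation=cv2.INTER_CUBIC)
a=r(t[205:265,325:390],400,369); b=r(t[205:265,200:265],400,369)
c=r(s[200:290,290:375],400,424)[:231]; d=r(s[150:205,225:300],400,293)[:231]
save(np.vstack([np.hstack([a,b]),np.hstack([c,d])]),'crop1.png')
```

```text
(no output)
```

View pics/crop1.png

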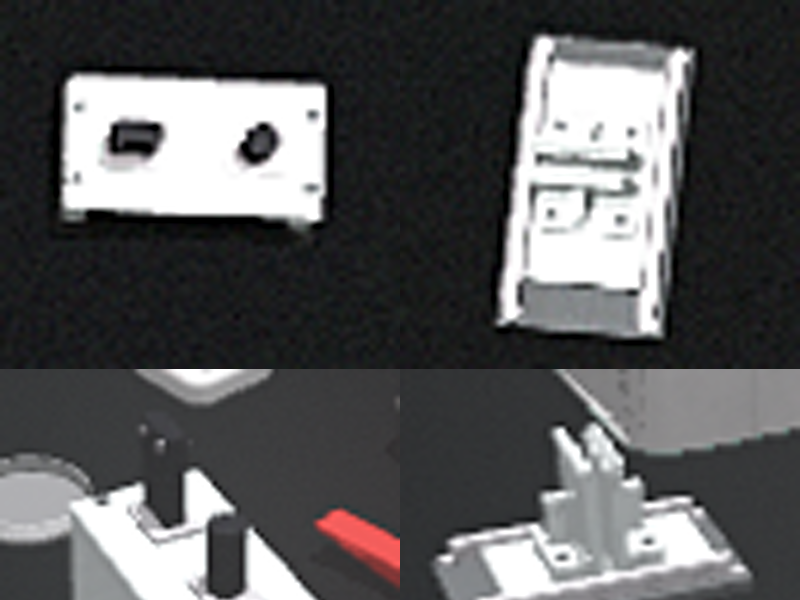

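The rectangular handle A (about 346,228) is the taper gauge and the round one B (about 366,229) is the pin gauge. The cell's gap shows as the dark slot at about (230,233), running nearly along the image rows.

Run:
```python
from h import *
t,K=cam('top')
g=t.min(2)
def rect(x0,x1,y0,y1,z,th):
    m=(g[y0:y1,x0:x1]>th).astype(np.uint8)
    cs,_=cv2.findContours(m,0,2); c=max(cs,key=cv2.contourArea)
    b=cv2.boxPoints(cv2.minAreaRect(c))+[x0,y0]
    P=np.array([onz(K,u,v,z)[:2] for u,v in b]); print(b.round(1).tolist(),P.round(3).tolist(),P.mean(0).round(4))
    e=[P[1]-P[0],P[2]-P[1]]; 
    for q in e: print(' len',np.linalg.norm(q).round(4),'ang',np.degrees(np.arctan2(q[1],q[0])).round(1))
rect(325,390,205,265,.07,150)
rect(200,265,200,265,.015,90)
print('handle top',onz(K,325+133/6.154,205+138/6.154,.122),'gap',onz(K,200+187/6.154,205+172/6.154,.08))
o=ctrl.get_obs();print(o['tool_pos'],o['orientation'])
s,K2=cam('wrist');print(K2['c'],np.array(ctrl.snapshot('wrist')['T_tool_cam']).round(3))
```

```text
[[334.5, 238.4], [335.4, 216.7], [377.8, 218.5], [376.8, 240.2]] [[0.474, -0.102], [0.54, -0.104], [0.536, -0.232], [0.47, -0.229]] [ 0.505  -0.1671]
 len 0.0658 ang -1.8
 len 0.1279 ang -91.6
[[215.2, 257.1], [220.5, 209.7], [247.3, 212.7], [242.0, 260.1]] [[0.415, 0.264], [0.564, 0.255], [0.556, 0.17], [0.407, 0.181]] [0.4855 0.2175]
 len 0.1488 ang -3.5
 len 0.0849 ang -95.5
handle top [ 0.50105584 -0.13589764  0.122     ] gap [0.48395631 0.20906991 0.08      ]
[0.26454529 0.62081225 0.22622788] [ 1.79966786e+02 -2.68491923e-03 -2.30806331e+01]
[0.33546532 0.59172274 0.38536294] [[-0.    -0.959 -0.282  0.077]
 [ 1.     0.    -0.001 -0.001]
 [ 0.001 -0.282  0.959 -0.159]
 [ 0.     0.     0.     1.   ]]
```

Request:
jog_arm(plan=[[[1,0.035,0.041,0,0,0,10],[1,0.069,0.082,0,0,0,20],[1,0.104,0.123,0,0,0,30],[1,0.138,0.164,0,0,0,40],[1,0.173,0.205,0,0,0,50],[1,0.207,0.246,0,0,0,60],[1,0.242,0.288,0,0,0,71.4],[1,0.2765,0.3287,0,0,0,71.4],[1,0.32,0.311,0,0,0,71.4],[1,0.3633,0.2928,0,0,0,71.4],[1,0.3633,0.2928,0,0,0,71.4],[1,0.3633,0.2928,0,0,0,71.4],[1,0.3633,0.2928,0,0,0,71.4]]])

```text
clock: 2.02
tool_pos: [0.4834, 0.2093, 0.2268]
orientation: [-180.0, 0.0, -94.4]
force: [-0.6, -0.4, 0.1]
opening: 0.0875
gripper_force: 0.0
```

Run:
```python
from h import *
o=ctrl.get_obs();print(o['tool_pos'],o['orientation'],o['joint_pos'],o['clock'])
im,K=cam('wrist'); save(im,'w1.png')
import pickle; pickle.dump((im,K),open('w1.pkl','wb'))
print([np.round(proj(K,p)) for p in([.484,.209,.074],[.504,.209,.074],[.484,.229,.074])])
```

```text
[0.48336221 0.20925529 0.22681241] [-1.79991577e+02  2.03762571e-02 -9.44413714e+01] [ 4.47581930e+01  6.51901272e+00 -1.78970528e+01 -7.62107670e-03
 -6.55630063e+01 -4.91964144e+01] 2.025
[array([322., 184.]), array([305., 185.]), array([323., 200.])]
```

View pics/w1.png

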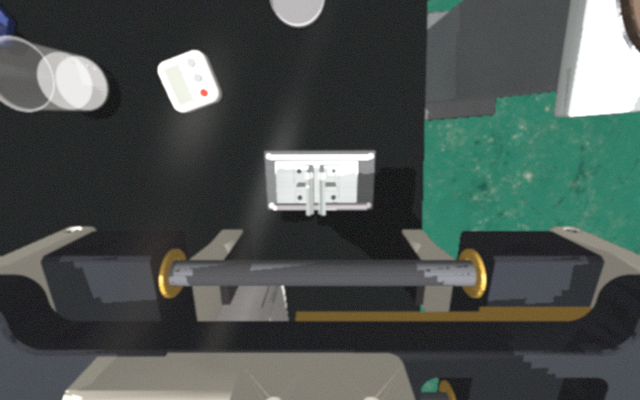

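The wrist view shows the cell at (320,182), squared to the picture, with the two plates as light bars around columns 310 and 323. I'll zoom in numerically.

Run:
```python
from h import *
import pickle
im,K=pickle.load(open('w1.pkl','rb'))
g=im.mean(2)
print(g[160:216:3,300:340].astype(int))
m=(g[140:225,250:390]>60).astype(np.uint8); cs,_=cv2.findContours(m,0,2); c=max(cs,key=cv2.contourArea)
r=cv2.minAreaRect(c);print(r)
save(cv2.resize(im[140:222,260:380],(800,547),interpolation=cv2.INTER_CUBIC),'c2.png')
```

```text
[[238 239 238 239 240 240 240 241 241 240 240 242 244 243 242 241 241 240
  241 241 241 242 243 245 248 249 249 249 249 250 249 248 249 249 248 249
  249 249 249 249]
 [255 255 255 255 255 255 255 255 255 255 255 255 255 255 255 255 255 255
  255 255 255 255 255 255 255 255 255 255 255 255 255 255 255 255 255 255
  255 255 255 255]
 [255 255 255 255 255 255 255 255 236 175 149 147 173 232 255 255 255 255
  255 235 177 150 156 204 251 255 255 255 255 255 255 255 255 255 255 255
  255 255 254 255]
 [230 253 255 254 253 252 248 226 180 152 150 150 156 180 218 233 236 236
  226 193 161 151 151 173 216 233 237 245 254 255 255 254 229 199 217 248
  255 255 255 255]
 [152 197 229 235 237 238 234 222 199 187 202 221 202 184 211 231 237 237
  238 230 214 202 209 224 235 240 237 248 255 255 255 255 235 209 215 246
  255 255 255 255]
 [233 233 234 236 244 252 255 255 254 247 243 247 239 217 220 234 239 245
  251 251 249 250 254 254 254 252 242 237 245 252 252 252 251 250 244 237
  243 251 251 249]
 [234 234 235 237 240 248 254 255 252 238 224 219 205 196 217 233 239 242
  247 248 245 249 254 25
[... 1476 characters left out ...]
80
  191 195 183 184 202 217 219 202 180 178 178 176 178 181 178 179 182 178
  177 182 180 181]
 [197 197 195 195 195 202 210 210 213 201 190 189 186 188 190 196 199 201
  210 204 188 184 201 218 220 217 216 214 216 216 212 214 216 217 214 212
  206 196 193 190]
 [ 46  47  38  37  53  97 167 205 210 201 190 191 184 152  91  50  47  87
  141 171 178 185 203 219 209 169 103  56  53  53  54  48  55  54  52  54
   47  40  36  35]
 [ 26  29  22  33  33  85 145 181 192 183 155 135 110  82  53  37  32  47
   79 102 126 150 179 196 186 146  85  38  29  24  23  21  27  23  30  22
   27  26  26  25]]
((62.857730865478516, 44.203041076660156), (122.72486877441406, 86.09136962890625), 3.012787342071533)
```

View pics/c2.png

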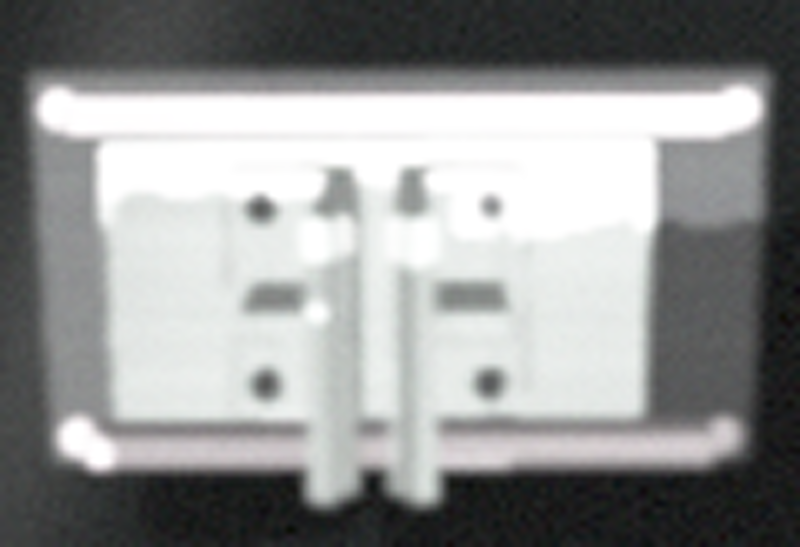

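The crop shows the plates between crop columns 303 and 440, with the gap at about column 372 and the plate tops from about row 227 to 500. That puts the gap's middle at about picture (315.9,194.5). The gap looks to be 5–6 mm. Next I go to the gauge.

Run:
```python
from h import *
import pickle
im,K=pickle.load(open('w1.pkl','rb'))
p=onz(K,315.9,194.5,.08); print('gap',p, 'ends',onz(K,372/6.667+260,140+500/6.667,.08),onz(K,372/6.667+260,140+235/6.667,.08))
# base rectangle corners, bottom outline at unknown h
for z in(.0,.015): print([onz(K,260+a/6.667,140+b/6.667,z)[:2].round(4).tolist() for a,b in((33,75),(770,75),(745,465),(55,465))])
o=ctrl.get_obs(); R=Ro.from_euler('xyz',o['orientation'],degrees=True)
print(R.inv().apply(np.array([.503,-.136,.226])-o['tool_pos']), R.inv().apply([-.08,0,0]))
```

```text
gap [0.49194583 0.21983486 0.08      ] ends [0.49414816 0.24463386 0.08      ] [0.49018495 0.19748119 0.08      ]
[[0.5603, 0.175], [0.4083, 0.1868], [0.4158, 0.2718], [0.567, 0.26]]
[[0.5572, 0.1734], [0.411, 0.1848], [0.4182, 0.2664], [0.5636, 0.2551]]
[ 0.34282476 -0.04620334  0.0007806 ] [ 6.16957175e-03  7.97617415e-02 -3.12401304e-05]
```

Request:
jog_arm(plan=[[[1,0.057,-0.008,0,0,0,-1],[1,0.114,-0.016,0,0,0,-2],[1,0.171,-0.023,0,0,0,-2.6],[1,0.228,-0.031,0,0,0,-2.6],[1,0.285,-0.039,0,0,0,-2.6],[1,0.343,-0.046,0,0,0,-2.6],[1,0.343,-0.046,0.0,0,0,-2.6],[1,0.343,-0.046,0.0,0,0,-2.6],[1,0.343,-0.046,0.0,0,0,-2.6]]])

```text
clock: 3.2
tool_pos: [0.5032, -0.1352, 0.2268]
orientation: [-180.0, 0.0, -91.8]
force: [0.9, 0.4, -0.3]
opening: 0.0875
gripper_force: 0.0
```

Run:
```python
from h import *
import pickle
o=ctrl.get_obs();print(o['tool_pos'],o['orientation'],o['clock'])
im,K=cam('wrist'); pickle.dump((im,K),open('w2.pkl','wb'))
u,v=proj(K,[.503,-.136,.122]);print(u,v)
x0,y0=int(u)-60,max(0,int(v)-45); x0=max(x0,0);print(x0,y0)
save(cv2.resize(im[y0:y0+90,x0:x0+120],(800,600),interpolation=cv2.INTER_CUBIC),'c3.png')
```

```text
[ 0.50315249 -0.13515785  0.22682933] [-1.79969686e+02  1.10748032e-02 -9.17737984e+01] 3.2
323.01803164669525 194.36758483791053
263 149
```

View pics/c3.png

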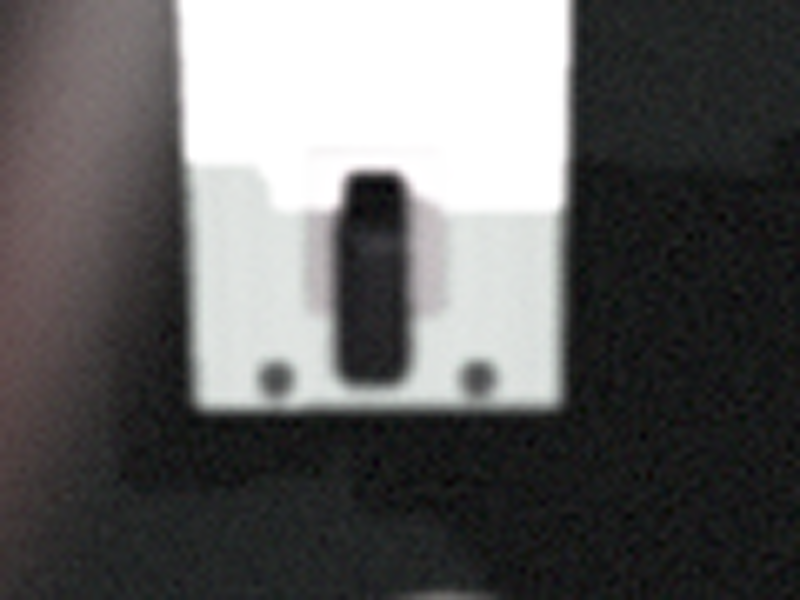

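The crop shows the rectangular handle's top face at crop (373,310), which is picture (319,195.5). It is square to the tool, and the stand's edge runs along crop row 408.

Run:
```python
from h import *
import pickle
im,K=pickle.load(open('w2.pkl','rb'))
f=lambda a,b,z:onz(K,263+a/6.667,149+b/6.667,z)
p=f(373,310,.122);print(p,'ends',f(373,235,.122),f(373,385,.122))
A,B=f(195,408,.07),f(562,408,.07); print(A,B,np.degrees(np.arctan2(*(A-B)[1::-1])))
o=ctrl.get_obs(); R=Ro.from_euler('xyz',o['orientation'],degrees=True)
print(R.inv().apply(np.array([p[0],p[1],.083])-o['tool_pos']))
```

```text
[ 0.50705362 -0.13496588  0.122     ] ends [ 0.50666421 -0.14638171  0.122     ] [ 0.50745238 -0.12327576  0.122     ]
[ 0.54076178 -0.10273788  0.07      ] [ 0.47468612 -0.1006802   0.07      ] -1.7836852578588303
[-0.00021416 -0.00371802  0.14384432]
```

Request:
jog_arm(plan=[[[1,0.0,-0.0035,0.045,0,0,0],[1,0.0,-0.0035,0.09,0,0,0],[1,0.0,-0.0035,0.125,0,0,0],[1,0.0,-0.0035,0.142,0,0,0],[1,0.0,-0.0035,0.142,0,0,0],[0.1,0,-0.0035,0.142,0,0,0],[0.1,0,-0.0035,0.142,0,0,0],[0.0,0,-0.0035,0.142,0,0,0],[0.0,0,-0.0035,0.142,0,0,0],[0.0,0,-0.0035,0.142,0,0,0],[0.0,0,-0.0035,0.142,0,0,0],[0.0,0,-0.0035,0.142,0,0,0],[0.0,0,-0.0035,0.142,0,0,0]]])

```text
clock: 4.88
tool_pos: [0.5066, -0.1365, 0.0845]
orientation: [180.0, -0.0, -91.9]
force: [0.2, 0.4, -0.1]
opening: 0.0131
gripper_force: 0.0
```

Request:
jog_arm(plan=[[[0.0,0,0,0,0,0,0],[0.0,0,0,0,0,0,0],[0.0,0,0,0,0,0,0],[0.0,0,0,0,0,0,0]]])

```text
clock: 5.38
tool_pos: [0.5066, -0.1365, 0.0845]
orientation: [180.0, 0.0, -91.9]
force: [0.2, -0.2, -1.3]
opening: 0.012
gripper_force: 30.0
```

Request:
jog_arm(plan=[[[0.0,0,0,-0.01,0,0,0],[0.0,0,0,-0.03,0,0,0],[0.0,0,0,-0.06,0,0,0],[0.0,0,0,-0.09,0,0,0],[0.0,0,0,-0.12,0,0,0],[0.0,0,0,-0.12,0,0,0],[0.0,0,0,-0.12,0,0,0],[0.0,0,0,-0.12,0,0,0]]])

```text
clock: 6.38
tool_pos: [0.506, -0.1365, 0.2037]
orientation: [179.9, -0.0, -91.9]
force: [-0.0, -0.6, -1.0]
opening: 0.0121
gripper_force: 30.0
```

Run:
```python
from h import *
o=ctrl.get_obs();print(o['tool_pos'],o['orientation'],o['force'],o['opening'])
im,K=cam('side'); save(cv2.resize(im[130:300,210:410],(800,600)),'s1.png')
R=Ro.from_euler('xyz',o['orientation'],degrees=True)
print(R.inv().apply(np.array([.492,.2205,.2])-o['tool_pos']))
```

```text
[ 0.50598196 -0.13647099  0.20370095] [ 1.79902240e+02 -6.55820758e-04 -9.18850682e+01] [-0.01049067 -0.61653772 -0.99278911] 0.012103439981711917
[-0.35631791  0.02571051  0.00374075]
```

View pics/s1.png

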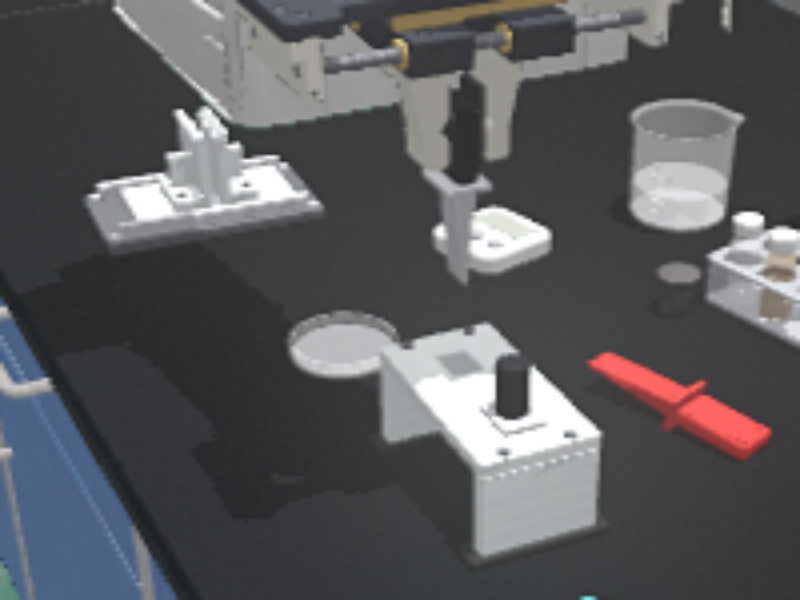

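The side view shows the gauge held upright by its handle, and the pin gauge still in the stand. Now I carry it over to hover above the cell.

Request:
jog_arm(plan=[[[0.0,-0.03,0.003,0,0,0,0.5],[0.0,-0.08,0.006,0,0,0,1],[0.0,-0.13,0.01,0,0,0,1.5],[0.0,-0.18,0.014,0,0,0,2],[0.0,-0.23,0.017,0,0,0,2.5],[0.0,-0.28,0.02,0,0,0,2.5],[0.0,-0.32,0.023,0,0,0,2.5],[0.0,-0.345,0.025,0,0,0,2.5],[0.0,-0.354,0.0257,0.01,0,0,2.5],[0.0,-0.354,0.0257,0.02,0,0,2.5],[0.0,-0.354,0.0257,0.025,0,0,2.5],[0.0,-0.354,0.0257,0.025,0,0,2.5],[0.0,-0.354,0.0257,0.025,0,0,2.5],[0.0,-0.354,0.0257,0.025,0,0,2.5]]])

```text
clock: 8.18
tool_pos: [0.4928, 0.218, 0.18]
orientation: [-180.0, 0.0, -94.4]
force: [-0.8, 0.8, -0.6]
opening: 0.0116
gripper_force: 30.0
```

Run:
```python
from h import *
import pickle
o=ctrl.get_obs();print(o['tool_pos'],o['orientation'],o['force'],o['opening'])
im,K=cam('wrist'); s,K2=cam('side'); pickle.dump((im,K,s,K2),open('w3.pkl','wb'))
u,v=proj(K,[.492,.22,.08]);print(u,v)
x0,y0=int(u)-50,int(v)-50;a=cv2.resize(im[y0:y0+100,x0:x0+100],(400,400),interpolation=cv2.INTER_CUBIC)
u,v=proj(K2,[.492,.22,.08]);print(u,v); x1,y1=int(u)-30,int(v)-30
b=cv2.resize(s[y1:y1+60,x1:x1+60],(400,400),interpolation=cv2.INTER_CUBIC)
print(x0,y0,x1,y1); save(np.hstack([a,b]),'c4.png')
```

```text
[0.49275792 0.21800938 0.17998159] [-1.79969416e+02  3.11655873e-02 -9.43996795e+01] [-0.7837383   0.79110794 -0.61749282] 0.011635999162632414
323.79764164762673 198.39432110928416
259.1902664328261 163.4616200194402
273 148 229 133
```

View pics/c4.png

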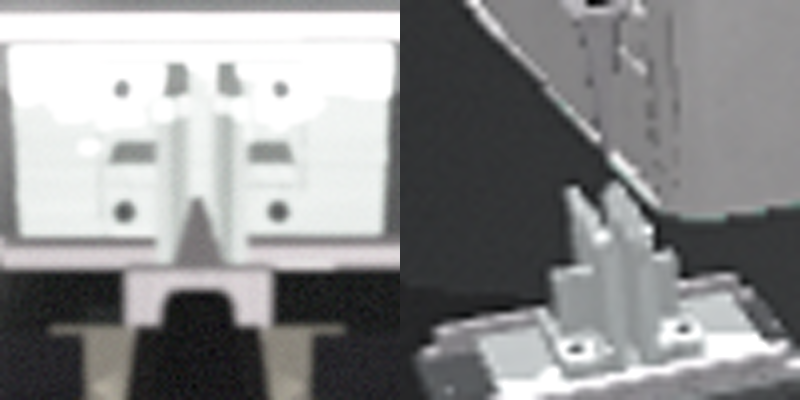

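The wrist crop shows the blade tip over the gap's centre line at crop (197,200). In the side crop I can't see the gauge where I expected it, so I'll look at the full side picture.

Run:
```python
from h import *
import pickle
im,K,s,K2=pickle.load(open('w3.pkl','rb'))
print(proj(K2,[.4928,.22,.1055]),proj(K,[.4928,.22,.1055]),proj(K,[.4928,.218,.1055]),proj(K2,[.5,-.19,.108]))
s,K2=cam('side')
print(proj(K2,[.4928,.22,.1055]))
save(cv2.resize(s[60:240,150:390],(800,600),interpolation=cv2.INTER_CUBIC),'s2.png')
```

```text
(np.float64(258.7297469942579), np.float64(154.71153506782986)) (np.float64(323.086797224403), np.float64(206.69776696510567)) (np.float64(322.9153535615776), np.float64(204.55160655033077)) (np.float64(333.10229758179327), np.float64(231.05979474924425))
(np.float64(258.7297469942579), np.float64(154.71153506782986))
```

View pics/s2.png

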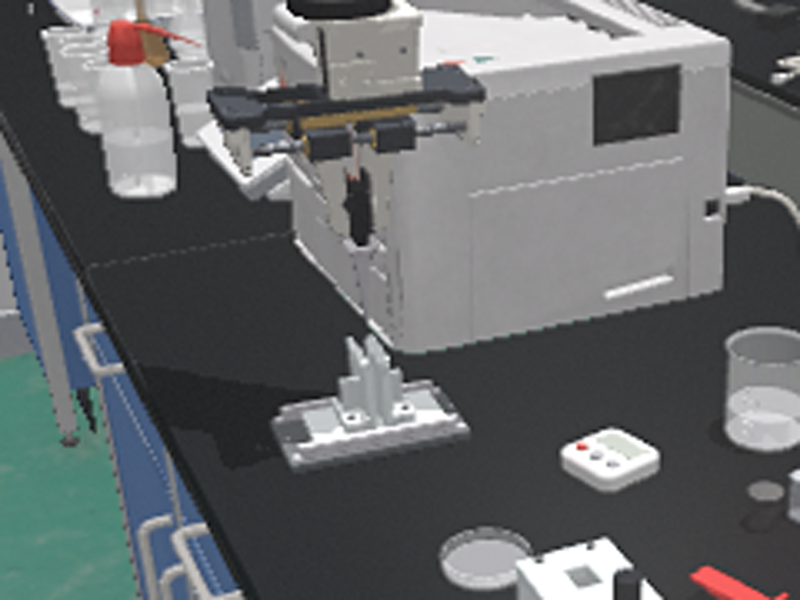

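The gauge is there: its tip is at crop (360,315), directly over the plates, and its pale grey blends into the printer behind. In the wrist view the tip and the gap line up within 1 mm in x. Now I go down.

Request:
jog_arm(plan=[[[0.0,0,0,0.008,0,0,0],[0.0,0,0,0.016,0,0,0],[0.0,0,0,0.022,0,0,0],[0.0,0,0,0.026,0,0,0],[0.0,0,0,0.03,0,0,0],[0.0,0,0,0.034,0,0,0],[0.0,0,0,0.038,0,0,0],[0.0,0,0,0.041,0,0,0],[0.0,0,0,0.041,0,0,0],[0.0,0,0,0.041,0,0,0],[0.0,0,0,0.041,0,0,0]]])

```text
clock: 9.7
tool_pos: [0.4926, 0.2183, 0.1387]
orientation: [-180.0, 0.0, -94.4]
force: [-1.0, -0.1, -0.7]
opening: 0.0118
gripper_force: 30.0
```

Request:
jog_arm(plan=[[[0.0,0,0,0.001,0,0,0],[0.0,0,0,0.002,0,0,0],[0.0,0,0,0.003,0,0,0],[0.0,0,0,0.004,0,0,0],[0.0,0,0,0.005,0,0,0],[0.0,0,0,0.006,0,0,0],[0.0,0,0,0.006,0,0,0]]])

```text
clock: 10.58
tool_pos: [0.4925, 0.2181, 0.1325]
orientation: [180.0, -0.0, -94.4]
force: [1.0, -0.4, -2.0]
opening: 0.0121
gripper_force: 30.0
```

Run:
```python
from h import *
im,K=cam('wrist')
u,v=map(int,proj(K,[.492,.22,.08]))
save(cv2.resize(im[v-50:v+40,u-60:u+60],(800,600),interpolation=cv2.INTER_CUBIC),'c5.png');print(u,v)
```

```text
323 215
```

View pics/c5.png

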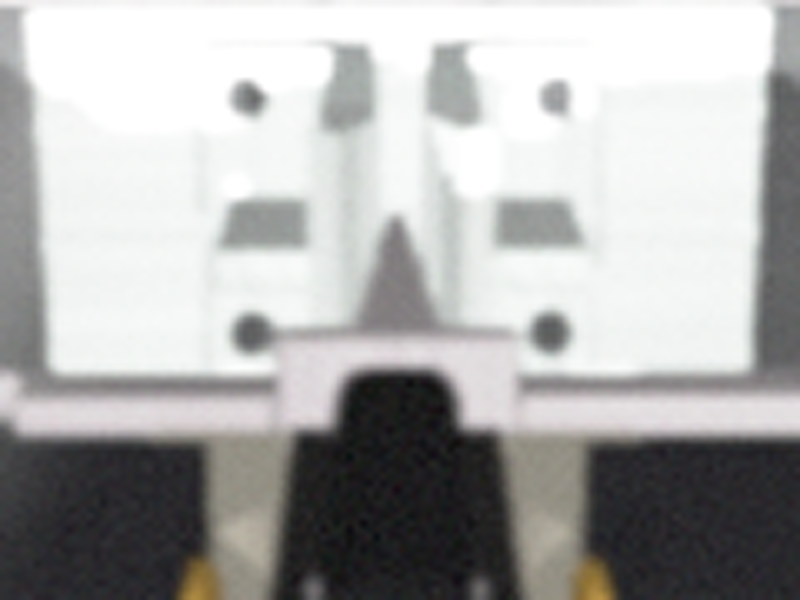

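The tip is inside the gap, at crop (397,215), centred between the plates. The plates' -y end is at crop row 125, so I'll use that to check the centring along y.

Run:
```python
from h import *
im,K=cam('wrist')
e=onz(K,263+400/6.667,165+127/6.667,.08); b=onz(K,263+396/6.667,165+215/6.667,ctrl.get_obs()['tool_pos'][2]-.0745)
a=np.array([np.sin(np.radians(4.4)),np.cos(np.radians(4.4)),0])
print('end',e,'mid',e+.025*a,'tip -y corner',b,'gauge',b+.009*a, ctrl.get_obs()['force'])
```

```text
end [0.49075488 0.19426226 0.08      ] mid [0.49267286 0.21918858 0.08      ] tip -y corner [0.4924771  0.21136355 0.05809547] gauge [0.49316758 0.22033702 0.05809547] [ 0.4468804   0.51508675 -1.43319396]
```

Centred within about 1 mm. I'll keep going down gently.

Request:
jog_arm(plan=[[[0.0,0,0,0.001,0,0,0],[0.0,0,0,0.002,0,0,0],[0.0,0,0,0.003,0,0,0],[0.0,0,0,0.004,0,0,0],[0.0,0,0,0.004,0,0,0]]])

```text
clock: 11.3
tool_pos: [0.4925, 0.2181, 0.1285]
orientation: [180.0, -0.0, -94.4]
force: [-0.7, 0.6, -0.5]
opening: 0.0117
gripper_force: 30.0
```

Request:
jog_arm(plan=[[[0.0,0,0,0.001,0,0,0],[0.0,0,0,0.002,0,0,0],[0.0,0,0,0.003,0,0,0],[0.0,0,0,0.003,0,0,0]]])

```text
clock: 11.8
tool_pos: [0.4924, 0.2181, 0.1254]
orientation: [180.0, -0.0, -94.4]
force: [0.3, -0.8, -0.7]
opening: 0.0118
gripper_force: 30.0
```

Request:
jog_arm(plan=[[[0.0,0,0,0.0005,0,0,0],[0.0,0,0,0.001,0,0,0],[0.0,0,0,0.0015,0,0,0],[0.0,0,0,0.002,0,0,0],[0.0,0,0,0.002,0,0,0]]])

```text
clock: 12.42
tool_pos: [0.4925, 0.2181, 0.1235]
orientation: [180.0, -0.0, -94.4]
force: [-1.0, 0.5, -0.9]
opening: 0.012
gripper_force: 30.0
```

Request:
jog_arm(plan=[[[0.0,0,0,0.0005,0,0,0],[0.0,0,0,0.001,0,0,0],[0.0,0,0,0.0015,0,0,0],[0.0,0,0,0.0015,0,0,0]]])

```text
clock: 12.92
tool_pos: [0.4925, 0.2181, 0.122]
orientation: [180.0, -0.0, -94.4]
force: [-0.7, 0.3, -0.9]
opening: 0.0118
gripper_force: 30.0
```

Request:
jog_arm(plan=[[[0.0,0,0,0.0005,0,0,0],[0.0,0,0,0.001,0,0,0],[0.0,0,0,0.0015,0,0,0],[0.0,0,0,0.0015,0,0,0]]])

```text
clock: 13.42
tool_pos: [0.4925, 0.2182, 0.1205]
orientation: [180.0, -0.0, -94.4]
force: [-0.4, -0.4, -0.6]
opening: 0.0117
gripper_force: 30.0
```

Request:
jog_arm(plan=[[[0.0,0,0,0.0005,0,0,0],[0.0,0,0,0.001,0,0,0],[0.0,0,0,0.0015,0,0,0],[0.0,0,0,0.0015,0,0,0]]])

```text
clock: 13.92
tool_pos: [0.4926, 0.2182, 0.1191]
orientation: [-180.0, 0.0, -94.4]
force: [-0.6, -0.8, -0.5]
opening: 0.012
gripper_force: 30.0
```

Request:
jog_arm(plan=[[[0.0,0,0,0.0005,0,0,0],[0.0,0,0,0.001,0,0,0],[0.0,0,0,0.001,0,0,0]]])

```text
clock: 14.3
tool_pos: [0.4928, 0.2183, 0.1183]
orientation: [-180.0, 0.0, -94.4]
force: [0.2, 0.0, 2.1]
opening: 0.0117
gripper_force: 30.0
```

Request:
jog_arm(plan=[[[0.0,0,0,0.0005,0,0,0],[0.0,0,0,0.001,0,0,0],[0.0,0,0,0.001,0,0,0]]])

```text
clock: 14.68
tool_pos: [0.493, 0.2184, 0.1175]
orientation: [-179.9, 0.0, -94.4]
force: [-0.6, -0.5, 4.6]
opening: 0.012
gripper_force: 30.0
```

Request:
jog_arm(plan=[[[0.0,0,0,0.0002,0,0,0],[0.0,0,0,0.0002,0,0,0],[0.0,0,0,0.0002,0,0,0],[0.0,0,0,0.0002,0,0,0]]])

```text
clock: 15.18
tool_pos: [0.4931, 0.2184, 0.1175]
orientation: [-179.9, 0.0, -94.4]
force: [-1.5, -1.8, 5.8]
opening: 0.0121
gripper_force: 30.0
```

Run:
```python
from h import *
F=[]
for i in range(6):
    F.append(ctrl.get_obs()['force']); im,K=cam('wrist')
print(np.mean(F,0),np.round(F,1)[:,2],ctrl.get_obs()['tool_pos'])
u,v=map(int,proj(K,[.492,.22,.08]))
save(cv2.resize(im[v-60:v+30,u-60:u+60],(800,600),interpolation=cv2.INTER_CUBIC),'c6.png');print(u,v)
```

```text
[-0.47434867 -0.58547559  6.20720042] [5.8 6.7 5.9 6.4 6.5 5.9] [0.4930855  0.21839023 0.11749906]
324 221
```

View pics/c6.png

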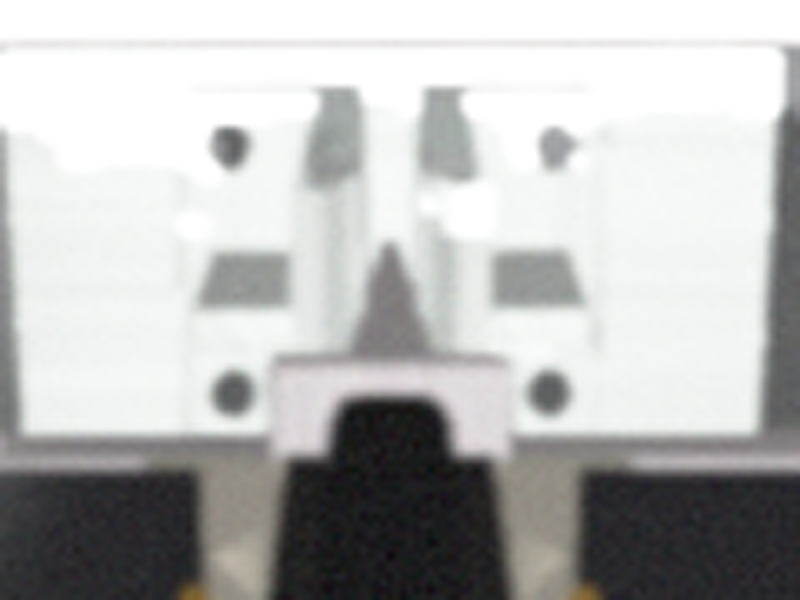

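The blade fills the gap between the two plates, with its tip at crop (390,240). It is steady at about 6.2 N of upward force, some 7 N above the no-contact reading and within the 4–8 N range, and the jaw has not moved. I'm handing the job in.

```bash
python3 -c "
from plant import ctrl
print(ctrl.close_job())"
```

```text
the job is handed in; nothing more can be done
None
```

I handed the job in with the taper gauge held upright by its handle, centred within about 1 mm in the gap and snug on both plates at about 6–7 N; I saw no sign of the jaw opening and never touched the pin gauge or the other things.

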